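Contact temperature check on the base of a chilled sample cup

ROBOT

A 6-joint arm with a two-finger parallel gripper is mounted at the origin on the work surface. World frame = base frame: x ahead of the robot, y to its left, z up, the work surface at z = 0. Lengths are in m, angles in rad, forces in N, time in s.
With the tool pointing down it reaches from about 0.25 to 0.775 m from the base axis. Payload 4 kg.
Tool frame: the origin (TCP) lies between the finger pads; the fingertips stand 11 mm ahead of it and the grasp point (between the pads) lies 8 mm behind it; z points along the fingers, y is the direction in which the jaws open and shut (so a half turn about z gives the same grasp; the last joint's range is limited). The gripper opens to 94 mm and grips with 3 to 60 N. Pads are 16 mm wide; open, the fingers measure 119 mm over their backs; the gripper's body (75 mm by 177 mm) begins 78 mm behind the grasp point.
Start: joints at [-1.354, 0.087, 1.371, -0, 1.684, -0.103], TCP at [0.173, -0.522, 0.217] pointing down, gripper open.
Joint ranges: [-3.1, 3.1], [-0.76, 2.03], [0.27, 2.55], [-1.08, 4.22], [0.17, 2.65], [-2.57, 2.57]. Speed limits (rad/s): [2.79, 2.79, 3.14, 3.14, 3.14, 3.14].

INTERFACE

Orientations are given as [roll, pitch, yaw] about the fixed x, y, z axes, in that order (R = Rz(yaw) Ry(pitch) Rx(roll)).
In Python, from bench import get_obs, cams, ticket gives the robot as it stands. The module is installed in compiled form; this text tells all that it offers.
- The arm moves only by the shell command python3 -m crank 'ROWS'. ROWS is JSON, a list of rows, each an object of numbers: "tx", "ty", "tz": the shift along the tool's x, y, z in cm; "twist": the turn about the tool's z in degrees; "grip": the opening, from 0 (shut) to 1 (fully open). In form: [{"tx": .., "ty": .., "tz": .., "twist": .., "grip": ..}, ...]. A call has 1 to 12 rows; each row shifts and turns the commanded pose from where the row before left it, along the tool's axes as they then stand; what a row does not reach is not made up. A row lasts 1/8 s, in which the tool goes at most 62.5 mm and 10.7 degrees, less where a joint would pass 70% of its speed; a pose out of reach is approached as far as the arm can. A call is refused whole if a number of a shift passes 6.25 or a number of a turn 10.7, either way. A call with a gripper value outside its range is refused whole. The fingers move at their own pace and stop on an object; the grip force is fixed at half the most. Time passes only in rows, so rows that do not move let the fingers close. It gives the time, the measured TCP pose, the force and the opening at its end, in the units of the state.
- get_obs(): the state, without advancing time (a new reading comes with each control period).
- cams.snapshot(name): name is "scene" or "top" or "wrist"; returns a dict with "frame" (384x512x3 uint8, red, green, blue), "intrinsics" (3x3 intrinsics, pixels), "R" (3x3) and "t" (3): a world point X has camera coordinates R X + t; the wrist camera has in their place "hand_eye" (4x4, takes a point from camera to tool coordinates, whose origin is the TCP and whose axes are the flange's). Camera axes: x right, y down, z forward; pixel columns grow to the right and rows downward; lengths in m; the calibration is good to about 2 mm. A picture is of the moment at which its call begins: read the wrist's pose just before it. There is no depth.
- ticket.close_job(): hands the job in, once; it reports no verdict.
Trained networks look in a picture, given as the dict that the camera call returned (one of the last four; its "shot" number tells which), for a name from the list of things; names that differ only in an ending like _2 or _b are one class to them, and where a whole thing is asked for, a point or a joint stands for the part that bears it (a point fixed in the world has none). Each returns a list of dicts, best first, with "conf" (0 to 1); they miss things now and then, are a little off and sometimes report something else, mostly with a low value. They report only what shows in the picture. A call takes as long as a camera call. They do not tell look-alikes from the thing itself.
- cams.outline_of(picture, query): "region" (384x512 bool, what is visible of it) and "centre" ([column, row] in pixels, amid what is visible of it).
The state is a dict: "time": time; "joint_positions": joint angles; "qvel": joint speeds; "joint_torque": joint torques, N m; "tool_pos": TCP position; "ee_rot": TCP orientation; "wrist_force": force on the tool from outside, world axes, zero at the start; "wrist_torque": the same for the moment, N m; "width": finger opening in m.
Only numpy, scipy, OpenCV 4.12 (cv2) and the standard library are available. Lean on these libraries where they do the work, as an engineer would, in place of code of your own. Each camera call takes 0.05 s, during which the arm holds its last target.

TASK

Turn the small metal cup over and stand it mouth-down, wholly on the round cork pad, and let go of it. Then draw the contact thermometer (the one with the plain straight black handle, not the one with the dial) out of the white stand and, holding it upright, press its sprung foot gently onto the ringed spot in the middle of the cup's upturned base until the foot is about half-way in. Finish while still holding it there, steady; leave the dial thermometer, the sample box and the tube rack where they are.

Things in the scene. Friction and masses are not known exactly. Their poses are not given: they have to be found in the camera images.
- cup_center (a point): Centre (half-way up, on the axis) of the loose straight-sided round aluminium cup, no handle: outer diameter 54 mm, 58 mm tall, wall 3 mm, base 4 mm, about 0.12 kg. Its z axis runs from base to open mouth (up at the start: it starts mouth-up on the bench, whose top is z = 0). Stands stably on mouth or base; on its side it can roll.
- cup_mark (a point): The marked spot: centre of the outer face of the cup's base, on the axis, inside an engraved dark ring 19 mm across; hidden underneath while the cup is mouth-up. Same axes as cup_center (z towards the mouth); it is 29 mm from cup_center.
- pad_top (a point): Centre of the top face of the fixed round cork pad on the bench, 170 mm across and 6 mm thick (its top at z = 0.006).
- stand_top (a point): Centre of the top face of the fixed white stand block: 60 mm (its x) by 160 mm (its y) by 62 mm tall. Two round vertical through holes of 19 mm diameter at 50 mm either side of this point along its y axis; one holds the contact thermometer, the other the dial thermometer, which in which varies.
- probe_grip (a point): Middle of the handle of the loose contact thermometer (0.11 kg): plain round black handle, 20 mm diameter, from 38 mm below to 37 mm above this point. z axis up, away from the foot. Below the handle: collar 28 mm across, 6 mm thick, resting on the stand; steel sleeve 14 mm across, ending 78 mm below this point; sprung foot. It hangs upright; draw it straight up 60 mm to free it.
- foot_tip (a point): Centre of the flat face of the contact thermometer's sprung foot (steel disc 12 mm across, 4 mm thick, on a thin rod), which must press on the marked spot. Fully out, it is 100 mm below probe_grip; same axes. In the stand it hangs clear of the bench.
- foot (a joint): How far the sprung foot is pressed into the sleeve, in m: 0 fully out, 0.018 fully in (stop). Half-way is 0.009. Its spring takes 0.5 N to start and 0.2 N per mm: about 2.3 N half-way, 4.1 N at the stop; beyond the stop it is rigid.
- dial: Bystander: dial thermometer hanging in the stand's other hole, same collar and sleeve, a thin steel stem and on top a flat round dial 44 mm across whose top is 124 mm above its origin (0.130 m above the bench). Origin on its axis, 56 mm below its collar's underside, z up.
- cryobox: Bystander: closed white and brown cardboard sample box, 137 x 137 x 52 mm tall, loose on the bench at the far side. Origin at the centre of its underside.
- rack: Bystander: low white rack of orange-capped tubes, 70 (its x) x 150 (its y) x 51 mm tall, loose on the bench at the far side. Origin at the centre of its underside.
Not all that is in view belongs to the job. Of the things shaped like the part that bears cup_center, the aluminium one is meant.

How it is judged:
On the way, in this order (a step that is already met when the one before it is completed fails the run):
1. the cup stands mouth-down on the cork pad, let go (angle between cup_center's own z axis and vertical above 3 rad and height (world z) of cup_mark between 0.061 and 0.067 m and horizontal distance between cup_center and pad_top below 0.06 m and contact force between the fingers and cup below 0.05 N and linear speed of cup below 0.02 m/s), for 0.2 s.
2. the contact thermometer is drawn clear of the stand (z of foot_tip in the frame of stand_top above 0.002 m and contact force between the fingers and probe above 0.5 N), for 0.1 s.
At the end, for the whole second after the job is handed in: For the last second the robot grips the thermometer clear of the stand, upright within 7 deg, foot within 7 mm of the spot, pressed in 4 to 14 mm at 0.7 to 5 N, all at rest; the cup is mouth-down (within 8 deg) on the pad, centre within 60 mm of its centre, untouched by the robot itself (all of step 1 and distance between foot_tip and cup_mark below 0.007 m and value of joint foot between 0.004 and 0.014 m and angle between probe_grip's own z axis and vertical below 0.12 rad and contact force between probe and cup between 0.7 and 5 N and contact force between the fingers and probe above 0.5 N and contact force between probe and stand below 0.05 N and contact force between the arm and cup below 0.05 N and linear speed of probe below 0.02 m/s); the arm keeps its last pose, push and grip.
It fails at once if the thermometer presses or strikes the cup with more than 12 N (contact force between probe and cup above 12 N).
It fails at once if the dial thermometer is moved over 20 mm (distance of dial from where it was at the start of the episode above 0.02 m).
It fails at once if the sample box is moved over 20 mm (distance of cryobox from where it was at the start of the episode above 0.02 m).
It fails at once if the tube rack is moved over 20 mm (distance of rack from where it was at the start of the episode above 0.02 m).
It also fails if it takes over 72 s, if anything falls off the work surface, if the arm or the gripper's body presses on something with over 40 N, if the wrist force passes 120 N, or if a joint passes its speed limit or range.

## Working session

There is one attempt and no reset: what is moved stays moved. The work goes in short steps, Python scripts to look and compute and a shell command to move; the robot and the scene stay as the last step left them, time stands still between calls to the robot, and variables do not carry over. Pictures are saved under pics/ and viewed, and the job is handed in when it is done.

```bash
mkdir -p pics; cat > h.py <<'E'
import numpy as np, cv2
from bench import get_obs, cams, ticket
def save(p,n): cv2.imwrite('pics/'+n,cv2.cvtColor(p['frame'],cv2.COLOR_RGB2BGR))
def ray(p,uv):
    K=np.array(p['intrinsics']);R=np.array(p['R']);t=np.array(p['t'])
    d=R.T@np.linalg.solve(K,[uv[0],uv[1],1.]);return -R.T@t,d
def atz(p,uv,z):
    o,d=ray(p,uv);return o+d*(z-o[2])/d[2]
def proj(p,X):
    c=np.array(p['R'])@np.array(X)+p['t'];c=np.array(p['intrinsics'])@c;return c[:2]/c[2]
E
python3 - <<'E'
from h import *
o=get_obs();print({k:np.round(v,3) for k,v in o.items()})
a=[]
for n in ['scene','top','wrist']:
    p=cams.snapshot(n);save(p,n+'0.png')
    print(n,[k for k in p],np.round(p['intrinsics'],1).tolist())
    if n!='wrist': print(np.round(ray(p,(256,192)),3))
    else: print(np.round(p['hand_eye'],3))
    for q in ['cup_center','probe_grip','dial','cryobox','rack','pad_top','stand_top']:
        try: print(q,[(round(r['conf'],2),np.round(r['centre']).tolist(),int(r['region'].sum())) for r in cams.outline_of(p,q)])
        except Exception as e: print(q,e)
E
```

```text
{'time': np.float64(0.0), 'joint_positions': array([-1.354,  0.088,  1.372,  0.   ,  1.684, -0.103]), 'qvel': array([ 0.   ,  0.001, -0.001, -0.002, -0.   ,  0.   ]), 'joint_torque': array([ 1.0000e-03, -3.4019e+01, -3.0242e+01,  7.2000e-02,  3.3000e-02,
       -0.0000e+00]), 'tool_pos': array([ 0.173, -0.522,  0.215]), 'ee_rot': array([-3.139, -0.   ,  0.32 ]), 'wrist_force': array([0.13 , 0.295, 0.109]), 'wrist_torque': array([-0.047,  0.013,  0.011]), 'width': np.float64(0.094)}
scene ['frame', 'intrinsics', 'R', 't', 'shot'] [[488.4, 0.0, 256.3], [0.0, 488.4, 188.2], [0.0, 0.0, 1.0]]
[[ 1.271 -0.295  1.046]
 [-0.565  0.227 -0.793]]
cup_center [(0.97, [110.0, 212.0], 528), (0.95, [167.0, 222.0], 569), (0.7, [152.0, 266.0], 654), (0.6, [170.0, 189.0], 533), (0.6, [137.0, 178.0], 465)]
probe_grip [(0.79, [347.0, 131.0], 210), (0.4, [170.0, 224.0], 601)]
dial [(0.77, [378.0, 115.0], 276), (0.57, [168.0, 223.0], 570)]
cryobox [(0.84, [221.0, 287.0], 3913)]
rack [(0.86, [344.0, 240.0], 1859)]
pad_top [(0.59, [242.0, 198.0], 2483)]
stand_top [(0.72, [354.0, 148.0], 1528)]
top ['frame', 
[... 202 characters left out ...]
], 500), (0.72, [364.0, 262.0], 452), (0.62, [346.0, 200.0], 420), (0.62, [336.0, 241.0], 408)]
probe_grip [(0.59, [142.0, 220.0], 120), (0.32, [204.0, 131.0], 1443)]
dial [(0.76, [101.0, 230.0], 332)]
cryobox [(0.92, [317.0, 127.0], 2735), (0.28, [141.0, 223.0], 123)]
rack []
pad_top [(0.78, [269.0, 213.0], 2994), (0.56, [101.0, 229.0], 294)]
stand_top [(0.85, [130.0, 228.0], 1233)]
wrist ['frame', 'intrinsics', 'hand_eye', 'shot'] [[272.5, 0.0, 255.3], [0.0, 272.5, 188.4], [0.0, 0.0, 1.0]]
[[ 0.    -0.968 -0.249  0.073]
 [ 1.     0.    -0.     0.001]
 [ 0.    -0.249  0.968 -0.168]
 [ 0.     0.     0.     1.   ]]
cup_center []
probe_grip []
dial []
cryobox []
rack []
pad_top []
stand_top []
```

View pics/scene0.png

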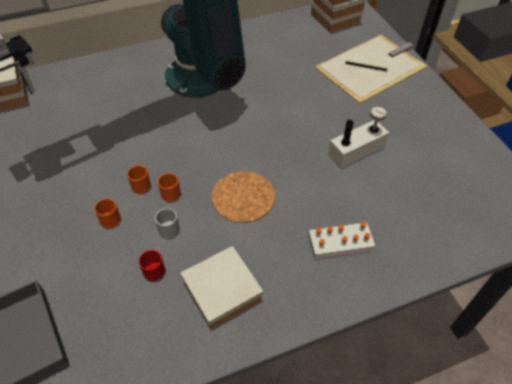

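View pics/top0.png

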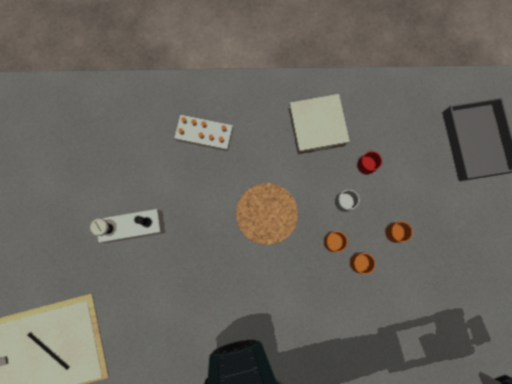

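```bash
python3 - <<'E'
import cv2,numpy as np
a=cv2.imread('pics/scene0.png')[150:300,80:220];b=cv2.imread('pics/top0.png')[140:290,310:440]
a=cv2.resize(a,None,fx=2.8,fy=2.8,interpolation=2);b=cv2.resize(b,None,fx=2.8,fy=2.8,interpolation=2)
cv2.imwrite('pics/crop0.png',np.hstack([a,b]))
E
```

```text
(no output)
```

View pics/crop0.png

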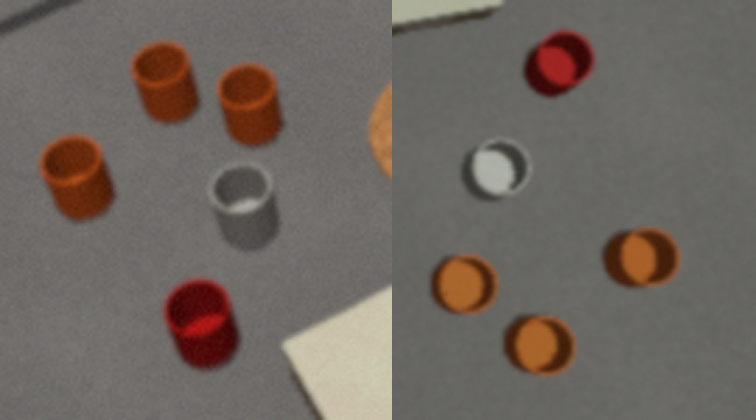

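Candidates shaped like the cup: grey (scene 168,222 / top 347,200), red (152,266), and copper ones (108,213), (138,179) and (169,188). Only the grey one is aluminium, and the crop confirms it. The black plain handle sits at scene (347,131) / top (143,221), and the dial is at (378,115) / (101,230).

The moves can't tilt the tool, so I'll turn the cup by pivoting it in the jaws against a fixed edge. First I'll fit the poses.

```bash
cat >> h.py <<'E'
from scipy.optimize import minimize
def cyl(r,z0,z1,n=40):
    a=np.linspace(0,2*np.pi,n);c=np.c_[r*np.cos(a),r*np.sin(a)]
    return np.vstack([np.c_[c,0*a+z0],np.c_[c,0*a+z1]])
def hull(p,P):
    q=np.array([proj(p,x) for x in P])
    m=np.zeros((384*4,512*4),np.uint8);cv2.fillConvexPoly(m,cv2.convexHull(((q+.5)*4).astype(np.float32)).astype(np.int32),1)
    return cv2.resize(m.astype(np.float32),(512,384),interpolation=cv2.INTER_AREA)
def fit(views,P,x0,yaw=False):
    # views: list of (pic,region)
    def f(v):
        c,s=(np.cos(v[2]),np.sin(v[2])) if yaw else (1,0)
        Q=P@np.array([[c,s,0],[-s,c,0],[0,0,1]])+[v[0],v[1],0]
        e=0
        for p,r in views:
            h=hull(p,Q);e+=np.abs(h-r).sum()/r.sum()
        return e
    n=len(x0);S=np.vstack([x0]+[np.array(x0)+np.eye(n)[i]*(.015 if i<2 else .2) for i in range(n)])
    return minimize(f,x0,method='Nelder-Mead',options=dict(initial_simplex=S,xatol=1e-4,fatol=1e-4))
def pick(p,q,uv):
    L=cams.outline_of(p,q);L=[l for l in L if np.hypot(*(np.array(l['centre'])-uv))<25]
    return L[0]['region'].astype(np.float32) if L else None
E
python3 - <<'E'
from h import *
s=cams.snapshot('scene');t=cams.snapshot('top')
def do(q,us,ut,P,x0,yaw=False):
    V=[(p,r) for p,r in ((s,pick(s,q,us) if us else None),(t,pick(t,q,ut) if ut else None)) if r is not None]
    for W in ([V]+[[v] for v in V]):
        r=fit(W,P,x0,yaw);print(q,len(W),np.round(r.x,4),round(r.fun,3))
x=atz(t,(347,200),.03)[:2];do('cup_center',(168,222),(347,200),cyl(.027,0,.058),x)
do('cup_center',(152,266),(370,164),cyl(.027,0,.058),atz(t,(370,164),.03)[:2])
do('cup_center',(169,188),(336,241),cyl(.027,0,.058),atz(t,(336,241),.03)[:2])
x=atz(t,(267,213),.006)[:2];do('pad_top',(242,198),(269,213),cyl(.085,0,.006),x)
B=np.array([[a,b,c] for a in(-.03,.03) for b in (-.08,.08) for c in (0,.062)])
x=atz(t,(130,227),.06)[:2];do('stand_top',(354,148),(130,228),B,[*x,.1],True)
x=atz(t,(142,220),.106)[:2];do('probe_grip',(347,131),(142,220),np.vstack([cyl(.01,.068,.143),cyl(.014,.062,.068)]),x)
for u in [(184,118),(180,134),(229,147),(232,124)]: print(atz(t,u,.05))
E
```

```text
cup_center 2 [ 0.5551 -0.2484] 0.24
cup_center 1 [ 0.5572 -0.2452] 0.115
cup_center 1 [ 0.5548 -0.2496] 0.042
cup_center 2 [ 0.658  -0.3121] 0.205
cup_center 1 [ 0.6595 -0.3108] 0.039
cup_center 1 [ 0.657  -0.3151] 0.09
cup_center 2 [ 0.4463 -0.213 ] 0.199
cup_center 1 [ 0.4479 -0.2111] 0.086
cup_center 1 [ 0.4459 -0.2138] 0.044
pad_top 2 [ 0.5255 -0.0343] 0.108
pad_top 1 [ 0.5268 -0.0317] 0.063
pad_top 1 [ 0.5249 -0.0357] 0.03
stand_top 2 [0.492  0.3277 0.1639] 0.531
stand_top 1 [0.4938 0.3292 0.165 ] 0.158
stand_top 1 [0.4916 0.3262 0.1576] 0.335
probe_grip 2 [0.4999 0.2792] 0.41
probe_grip 1 [0.5039 0.2781] 0.145
probe_grip 1 [0.4984 0.2764] 0.138
[0.78216356 0.18798133 0.05      ]
[0.73719366 0.19802258 0.05      ]
[0.69955317 0.06524287 0.05      ]
[0.76371435 0.05717691 0.05      ]
```

```bash
python3 -m crank '[{"twist":-10.3},{"twist":-10.3},{"twist":-10.3},{"twist":-10.3},{"twist":-10.3},{"twist":-10.3},{"twist":-9.9,"grip":0.8}]'; python3 -m crank '[{"tx":3,"ty":4},{"tx":3,"ty":4},{"tx":3,"ty":4},{"tx":3,"ty":4},{"tx":3,"ty":4},{"tx":3,"ty":4},{"tx":3,"ty":4},{"tx":3,"ty":4},{"tx":3,"ty":4},{"tx":0.4,"ty":2.3},{}]'
```

```text
invalid input at $[0]: expected keys tx, ty, tz, twist, grip
invalid input at $[0]: expected keys tx, ty, tz, twist, grip
```

```bash
python3 -m crank '[{"tx":0,"ty":0,"tz":0,"twist":-10.3,"grip":0.8},{"tx":0,"ty":0,"tz":0,"twist":-10.3,"grip":0.8},{"tx":0,"ty":0,"tz":0,"twist":-10.3,"grip":0.8},{"tx":0,"ty":0,"tz":0,"twist":-10.3,"grip":0.8},{"tx":0,"ty":0,"tz":0,"twist":-10.3,"grip":0.8},{"tx":0,"ty":0,"tz":0,"twist":-10.3,"grip":0.8},{"tx":0,"ty":0,"tz":0,"twist":-9.9,"grip":0.8}]'; python3 -m crank '[{"tx":3,"ty":4,"tz":0,"twist":0,"grip":0.8},{"tx":3,"ty":4,"tz":0,"twist":0,"grip":0.8},{"tx":3,"ty":4,"tz":0,"twist":0,"grip":0.8},{"tx":3,"ty":4,"tz":0,"twist":0,"grip":0.8},{"tx":3,"ty":4,"tz":0,"twist":0,"grip":0.8},{"tx":3,"ty":4,"tz":0,"twist":0,"grip":0.8},{"tx":3,"ty":4,"tz":0,"twist":0,"grip":0.8},{"tx":3,"ty":4,"tz":0,"twist":0,"grip":0.8},{"tx":3,"ty":4,"tz":0,"twist":0,"grip":0.8},{"tx":0,"ty":2,"tz":0,"twist":0,"grip":0.8},{"tx":0,"ty":0,"tz":0,"twist":0,"grip":0.8}]'
```

```text
time: 2.78
tool_pos: [0.1729, -0.5221, 0.2165]
ee_rot: [3.142, 0.0, 1.577]
wrist_force: [-0.8, 0.7, 0.1]
width: 0.0753
time: 4.15
tool_pos: [0.5536, -0.2513, 0.2158]
ee_rot: [-3.141, -0.0, 1.573]
wrist_force: [-0.5, -1.0, -0.5]
width: 0.0753
```

```bash
cat >> h.py <<'E'
from scipy.spatial.transform import Rotation as Ro
def wpose(p,o):
    "give wrist picture world->camera R,t"
    T=np.eye(4);T[:3,:3]=Ro.from_euler('xyz',o['ee_rot']).as_matrix();T[:3,3]=o['tool_pos']
    C=np.linalg.inv(T@np.array(p['hand_eye']));p['R']=C[:3,:3];p['t']=C[:3,3];return p
E
python3 - <<'E'
from h import *
o=get_obs();w=cams.snapshot('wrist');save(w,'w1.png')
print(o['tool_pos'],o['ee_rot'])
L=cams.outline_of(w,'cup_center');print([(l['conf'],l['centre'],l['region'].sum()) for l in L])
wpose(w,o)
print(proj(w,[.556,-.2475,.058]),proj(w,[.556,-.2475,.0]))
for l in L:
    if abs(atz(w,l['centre'],.03)-[.556,-.2475,.03]).max()<.03:
        r=fit([(w,l['region'].astype(np.float32))],cyl(.027,0,.058),[.556,-.2475]);print(r.x,r.fun)
E
```

```text
[ 0.55358411 -0.25132578  0.21577434] [-3.14060985e+00 -3.30045678e-04  1.57313168e+00]
[(0.96, [256.2, 174.6], np.int64(1614)), (0.96, [131.6, 194.5], np.int64(2088)), (0.8, [168.9, 142.8], np.int64(1949)), (0.61, [205.6, 261.4], np.int64(851)), (0.57, [337.1, 214.6], np.int64(1094))]
[256.78318425 175.99918562] [256.62544232 167.6753427 ]
[ 0.55490422 -0.24760962] 0.04577137529850006
```

View pics/w1.png

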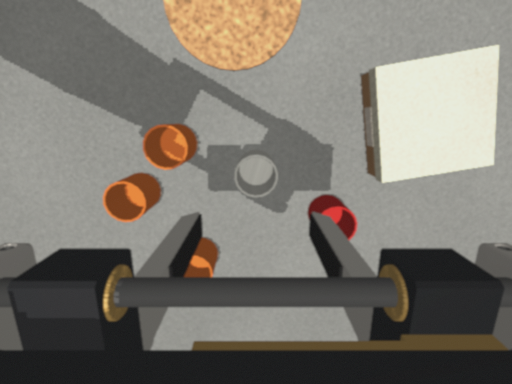

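The picture shows the aluminium cup between the jaws at (256,175), and the pad ahead of it at the top. The wrist fit agrees to 1 mm, so I'm descending to grip near the rim.

```bash
python3 -m crank '[{"tx":0.37,"ty":0.13,"tz":3,"twist":0,"grip":0.8},{"tx":0,"ty":0,"tz":4,"twist":0,"grip":0.8},{"tx":0,"ty":0,"tz":4,"twist":0,"grip":0.8},{"tx":0,"ty":0,"tz":4,"twist":0,"grip":0.8},{"tx":0,"ty":0,"tz":2.9,"twist":0,"grip":0.8},{"tx":0,"ty":0,"tz":0,"twist":0,"grip":0.8},{"tx":0,"ty":0,"tz":0,"twist":0,"grip":0.4},{"tx":0,"ty":0,"tz":0,"twist":0,"grip":0.4},{"tx":0,"ty":0,"tz":0,"twist":0,"grip":0.4},{"tx":0,"ty":0,"tz":0,"twist":0,"grip":0.4}]'
python3 - <<'E'
from h import *
w=cams.snapshot('wrist');save(w,'w2.png')
print(np.round(get_obs()['tool_pos'],4),get_obs()['width'])
E
```

```text
time: 5.5
tool_pos: [0.5548, -0.2491, 0.0398]
ee_rot: [3.139, 0.002, 1.571]
wrist_force: [-1.3, -0.7, 5.7]
width: 0.0547
[ 0.5549 -0.2491  0.0398] 0.05416055442672484
```

View pics/w2.png

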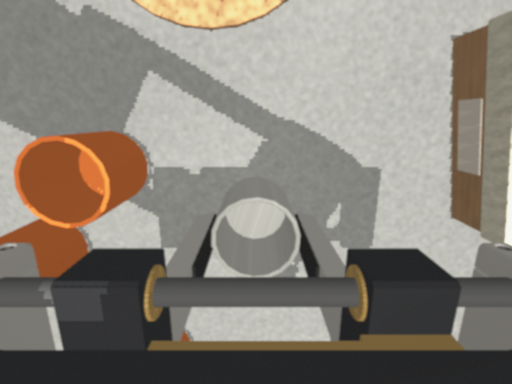

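Gripped: width is 54 mm and the cup sits centred between the pads at (256,235). Next I'll carry it low in front of the pad, in line with the pad centre.

```bash
python3 -m crank '[{"tx":0,"ty":0,"tz":-2,"twist":0,"grip":0.4},{"tx":2,"ty":-0.8,"tz":-0.5,"twist":0,"grip":0.4},{"tx":2.2,"ty":-0.8,"tz":0,"twist":0,"grip":0.4},{"tx":2.2,"ty":-0.8,"tz":0,"twist":0,"grip":0.4},{"tx":2,"ty":-0.5,"tz":0,"twist":0,"grip":0.4},{"tx":0,"ty":0,"tz":1.2,"twist":0,"grip":0.4},{"tx":0,"ty":0,"tz":1.1,"twist":0,"grip":0.4},{"tx":0,"ty":0,"tz":0,"twist":0,"grip":0.4}]'
python3 - <<'E'
from h import *
w=cams.snapshot('scene');save(w,'s3.png')
f=w['frame'][120:300,120:330];cv2.imwrite('pics/s3.png',cv2.resize(cv2.cvtColor(f,cv2.COLOR_RGB2BGR),None,fx=3,fy=3))
o=get_obs();print(np.round(o['tool_pos'],4),o['width'],o['wrist_force'])
E
```

```text
time: 6.55
tool_pos: [0.5249, -0.1646, 0.0388]
ee_rot: [-3.141, -0.001, 1.571]
wrist_force: [0.3, 1.3, 0.8]
width: 0.0541
[ 0.5249 -0.1646  0.0388] 0.05416058981129735 [-1.23022815  0.94402066 -0.26073949]
```

View pics/s3.png

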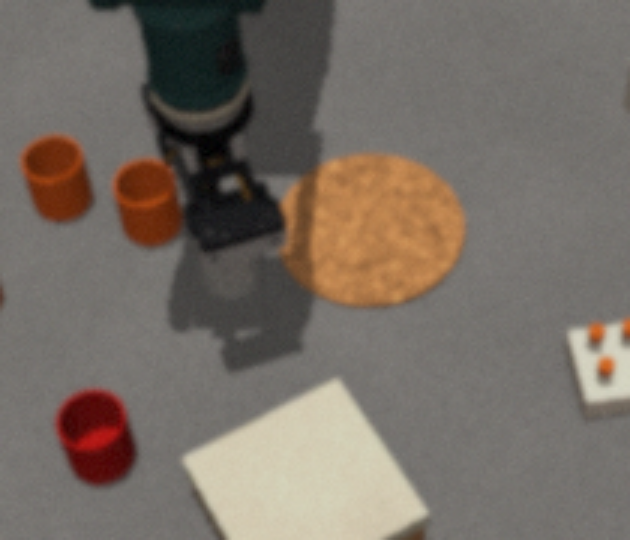

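```bash
python3 -m crank '[{"tx":0.8,"ty":0,"tz":0,"twist":0,"grip":0.4},{"tx":0.8,"ty":0,"tz":0,"twist":0,"grip":0.4},{"tx":0.3,"ty":0,"tz":0,"twist":0,"grip":0.4},{"tx":0.7,"ty":0,"tz":-0.25,"twist":0,"grip":0.4},{"tx":0.7,"ty":0,"tz":-0.25,"twist":0,"grip":0.4},{"tx":0.7,"ty":0,"tz":-0.1,"twist":0,"grip":0.4},{"tx":0.7,"ty":0,"tz":-0.1,"twist":0,"grip":0.4}]'
python3 - <<'E'
from h import *
w=cams.snapshot('wrist');save(w,'w4.png')
o=get_obs();print(np.round(o['tool_pos'],4),o['width'],o['wrist_force'])
E
```

```text
time: 7.48
tool_pos: [0.5257, -0.1203, 0.0472]
ee_rot: [3.14, 0.007, 1.571]
wrist_force: [0.6, -7.6, -2.4]
width: 0.0545
[ 0.5257 -0.1191  0.0473] 0.054039034143337786 [ 0.42808409 -5.95606793 -0.58070435]
```

View pics/w4.png

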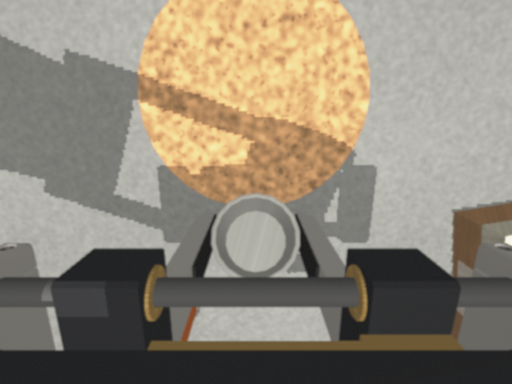

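Before the push the cup's base circle sat ahead of the mouth, near (260,220). Now it is at or behind the mouth centre, around (256,240). So the cup is tipping forward against the pad edge with about 6 N of push. Continuing.

```bash
python3 -m crank '[{"tx":0.7,"ty":0,"tz":0,"twist":0,"grip":0.4},{"tx":0.7,"ty":0,"tz":0.1,"twist":0,"grip":0.4},{"tx":0.65,"ty":0,"tz":0.15,"twist":0,"grip":0.4},{"tx":0.65,"ty":0,"tz":0.2,"twist":0,"grip":0.4},{"tx":0,"ty":0,"tz":0,"twist":0,"grip":0.4}]'
python3 - <<'E'
from h import *
w=cams.snapshot('wrist');save(w,'w5.png')
o=get_obs();print(np.round(o['tool_pos'],4),o['width'],o['wrist_force'])
E
```

```text
time: 8.15
tool_pos: [0.5255, -0.0898, 0.0421]
ee_rot: [3.14, -0.0, 1.572]
wrist_force: [2.4, -3.7, -0.5]
width: 0.0539
[ 0.5255 -0.09    0.0422] 0.05332613447449563 [ 1.42432818 -2.9104529   0.44834276]
```

View pics/w5.png

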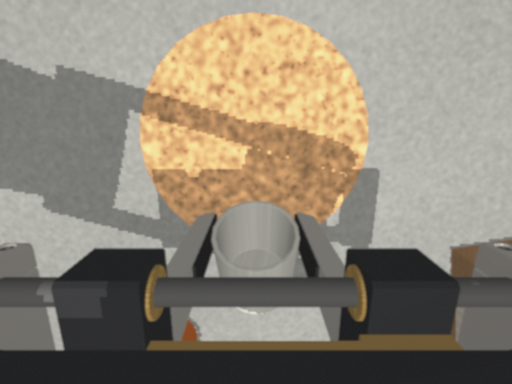

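The cup is now tilted well forward: mouth at (256,240), outer wall and base trailing back to row 310. Continuing to horizontal.

```bash
python3 -m crank '[{"tx":0.6,"ty":0,"tz":0.2,"twist":0,"grip":0.4},{"tx":0.6,"ty":0,"tz":0.3,"twist":0,"grip":0.4},{"tx":0.5,"ty":0,"tz":0.4,"twist":0,"grip":0.4},{"tx":0.5,"ty":0,"tz":0.5,"twist":0,"grip":0.4},{"tx":0,"ty":0,"tz":0,"twist":0,"grip":0.4}]'
python3 - <<'E'
from h import *
w=cams.snapshot('wrist');save(w,'w6.png')
o=get_obs();print(np.round(o['tool_pos'],4),o['width'],o['wrist_force'])
E
```

```text
time: 8.82
tool_pos: [0.5248, -0.067, 0.0275]
ee_rot: [-3.141, -0.002, 1.572]
wrist_force: [1.2, 0.5, 2.0]
width: 0.0541
[ 0.5248 -0.0672  0.0278] 0.05372441739820002 [0.04504022 0.26071234 2.46184684]
```

View pics/w6.png

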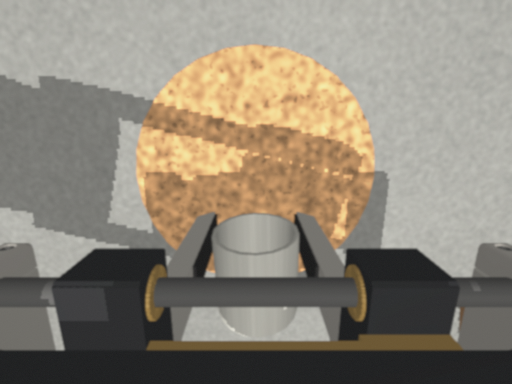

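```bash
python3 -m crank '[{"tx":0.3,"ty":0,"tz":0.2,"twist":0,"grip":0.4},{"tx":0.1,"ty":0,"tz":0.2,"twist":0,"grip":0.4},{"tx":0,"ty":0,"tz":0.1,"twist":0,"grip":0.4},{"tx":0,"ty":0,"tz":0,"twist":0,"grip":0.4}]'
python3 - <<'E'
from h import *
w=cams.snapshot('wrist');save(w,'w7.png');f=w['frame'][180:360,150:360]
w=cams.snapshot('scene');g=w['frame'][130:250,150:290]
cv2.imwrite('pics/w7.png',cv2.cvtColor(np.hstack([cv2.resize(f,(420,360)),cv2.resize(g,(420,360))[:, :380]]),cv2.COLOR_RGB2BGR))
o=get_obs();print(np.round(o['tool_pos'],4),o['width'],o['wrist_force'])
E
```

```text
time: 9.38
tool_pos: [0.5251, -0.0636, 0.0232]
ee_rot: [3.141, -0.001, 1.571]
wrist_force: [-0.3, 2.4, 3.2]
width: 0.0538
[ 0.525  -0.0637  0.0232] 0.05372227112101933 [-1.68570166  2.61631876  5.06700428]
```

View pics/w7.png

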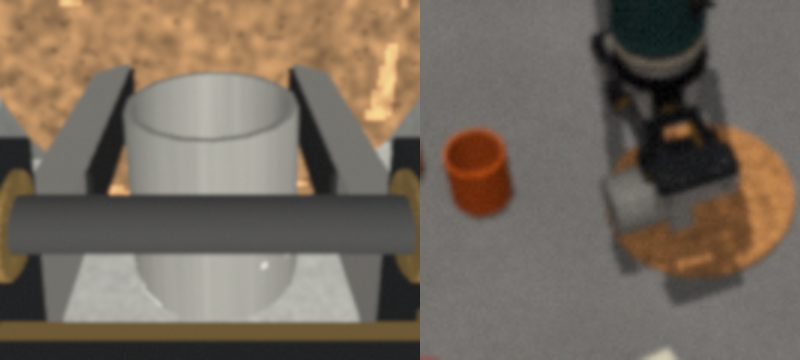

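```bash
python3 - <<'E'
from h import *
o=get_obs();w=wpose(cams.snapshot('wrist'),o)
print(atz(w,(256,217),.06),atz(w,(256,249),.006), o['tool_pos'])
for th in (75,90,105):
  pass
E
```

```text
[ 0.52623194 -0.04059654  0.06      ] [ 0.52641388 -0.08578796  0.006     ] [ 0.52504226 -0.06367306  0.02318573]
```

```bash
python3 - <<'E'
from h import *
o=get_obs();w=wpose(cams.snapshot('wrist'),o)
print(atz(w,(256,217),.006),atz(w,(256,249),.06))
best=[]
# grip point G; mouth dist d along axis, tilt th (0=upright mouth up, 90 mouth forward)
G=o['tool_pos']+[0.001,0,.008]
for th in range(60,111,5):
  for d in (.006,.01,.014,.018):
    a=np.radians(th);ax=np.array([0,np.sin(a),np.cos(a)]);n=np.array([0,np.cos(a),-np.sin(a)])
    M=G+d*ax
    lo=proj(w,M+.027*n);hi=proj(w,M-.027*n);bz=(M+.027*n)[2]; 
    e=abs(lo[1]-217)+abs(hi[1]-250)
    best.append((round(e,1),th,d,round(bz,4),lo.round(),hi.round()))
for b in sorted(best,key=lambda b:b[0])[:6]:print(b)
E
```

```text
[ 0.52638342 -0.060639    0.006     ] [ 0.52626387 -0.05845323  0.06      ]
(np.float64(8.1), 85, 0.006, np.float64(0.0048), array([256., 210.]), array([256., 251.]))
(np.float64(8.6), 90, 0.006, np.float64(0.0042), array([256., 212.]), array([256., 246.]))
(np.float64(10.2), 95, 0.006, np.float64(0.0038), array([256., 215.]), array([256., 242.]))
(np.float64(14.2), 100, 0.006, np.float64(0.0036), array([256., 218.]), array([256., 237.]))
(np.float64(15.0), 80, 0.006, np.float64(0.0056), array([256., 207.]), array([256., 255.]))
(np.float64(16.4), 80, 0.01, np.float64(0.0063), array([256., 202.]), array([256., 249.]))
```

The rim positions (lower y = −0.061, upper y = −0.058) show the cup lying horizontally, mouth forward, with the mouth only about 4 mm ahead of the grasp point. I'll regrip 7 mm further back, then tip it over the lower rim.

```bash
python3 -m crank '[{"tx":0,"ty":0,"tz":-0.2,"twist":0,"grip":0.61},{"tx":0,"ty":0,"tz":0,"twist":0,"grip":0.61},{"tx":-0.4,"ty":0,"tz":0,"twist":0,"grip":0.61},{"tx":-0.3,"ty":0,"tz":0,"twist":0,"grip":0.61},{"tx":0,"ty":0,"tz":0,"twist":0,"grip":0.4},{"tx":0,"ty":0,"tz":0,"twist":0,"grip":0.4},{"tx":0,"ty":0,"tz":0,"twist":0,"grip":0.4}]'
python3 - <<'E'
from h import *
o=get_obs();w=wpose(cams.snapshot('wrist'),o);save(w,'w8.png')
print(np.round(o['tool_pos'],4),o['width'],o['wrist_force'])
E
```

```text
time: 10.45
tool_pos: [0.525, -0.0713, 0.0248]
ee_rot: [-3.141, 0.0, 1.571]
wrist_force: [0.2, -0.6, -0.2]
width: 0.054
[ 0.525  -0.0713  0.0248] 0.05402280884344809 [ 0.16624485 -0.57248566 -0.163814  ]
```

View pics/w8.png

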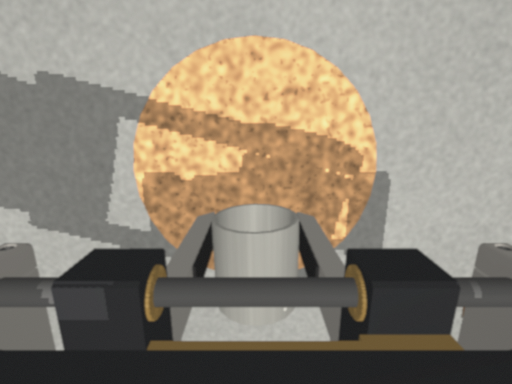

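```bash
python3 -m crank '[{"tx":0,"ty":0,"tz":0.2,"twist":0,"grip":0.4},{"tx":0.37,"ty":0,"tz":-0.05,"twist":0,"grip":0.4},{"tx":0.37,"ty":0,"tz":-0.05,"twist":0,"grip":0.4},{"tx":0.38,"ty":0,"tz":0,"twist":0,"grip":0.4},{"tx":0.38,"ty":0,"tz":0,"twist":0,"grip":0.4}]'
python3 - <<'E'
from h import *
o=get_obs();w=wpose(cams.snapshot('wrist'),o);save(w,'w9.png')
print(np.round(o['tool_pos'],4),o['width'],o['wrist_force'])
E
```

```text
time: 11.12
tool_pos: [0.5257, -0.0567, 0.0247]
ee_rot: [3.14, 0.002, 1.571]
wrist_force: [0.7, -5.0, 4.6]
width: 0.054
[ 0.5257 -0.0567  0.0247] 0.05395951269593575 [ 0.7131128  -5.00866289  4.64619406]
```

View pics/w9.png

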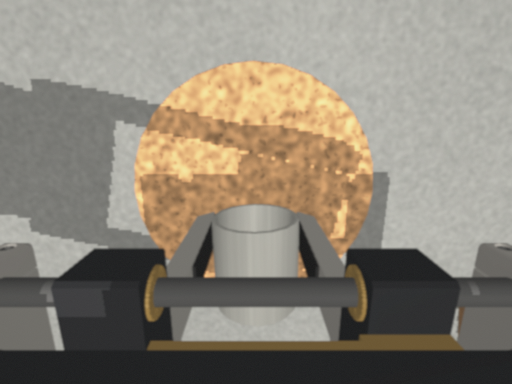

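The mouth rows haven't changed, so the cup slid on the cork (5 N drag, 4.6 N press) and didn't turn. I'll regrip further back, take it off the pad and use the pad edge as a stop again.

```bash
python3 -m crank '[{"tx":0,"ty":0,"tz":-0.1,"twist":0,"grip":0.61},{"tx":0,"ty":0,"tz":0,"twist":0,"grip":0.61},{"tx":-0.5,"ty":0,"tz":0,"twist":0,"grip":0.61},{"tx":-0.4,"ty":0,"tz":0,"twist":0,"grip":0.61},{"tx":0,"ty":0,"tz":0,"twist":0,"grip":0.4},{"tx":0,"ty":0,"tz":0,"twist":0,"grip":0.4},{"tx":0,"ty":0,"tz":0,"twist":0,"grip":0.4},{"tx":0,"ty":0,"tz":-2.5,"twist":0,"grip":0.4},{"tx":-4,"ty":0,"tz":0,"twist":0,"grip":0.4},{"tx":-4,"ty":0,"tz":0,"twist":0,"grip":0.4},{"tx":0,"ty":0,"tz":0,"twist":0,"grip":0.4}]'
python3 - <<'E'
from h import *
o=get_obs();w=wpose(cams.snapshot('wrist'),o);save(w,'w10.png')
print(np.round(o['tool_pos'],4),o['width'],o['wrist_force'])
E
```

```text
time: 12.55
tool_pos: [0.525, -0.1473, 0.0499]
ee_rot: [3.141, 0.0, 1.568]
wrist_force: [0.4, 1.7, -0.7]
width: 0.0539
[ 0.525  -0.1473  0.0499] 0.05393432428273991 [ 0.44844376  1.74292056 -0.68320894]
```

View pics/w10.png

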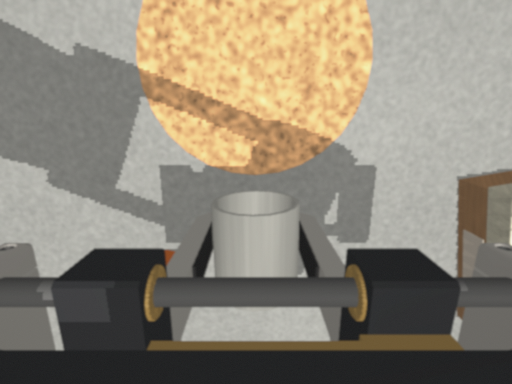

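```bash
python3 - <<'E'
from h import *
o=get_obs();w=wpose(cams.snapshot('wrist'),o)
print(atz(w,(256,193),.031),atz(w,(256,217),.085),atz(w,(258,173),.006))
E
```

```text
[ 0.52616216 -0.12524523  0.031     ] [ 0.52607446 -0.12325655  0.085     ] [ 0.52778773 -0.11574434  0.006     ]
```

```bash
python3 -m crank '[{"tx":0,"ty":0,"tz":1.5,"twist":0,"grip":0.4},{"tx":0,"ty":0,"tz":1.5,"twist":0,"grip":0.4},{"tx":0.5,"ty":0,"tz":0,"twist":0,"grip":0.4},{"tx":0.5,"ty":0,"tz":0,"twist":0,"grip":0.4},{"tx":0.5,"ty":0,"tz":-0.25,"twist":0,"grip":0.4},{"tx":0.5,"ty":0,"tz":-0.25,"twist":0,"grip":0.4},{"tx":0.5,"ty":0,"tz":-0.2,"twist":0,"grip":0.4}]'
python3 - <<'E'
from h import *
o=get_obs();w=wpose(cams.snapshot('wrist'),o);save(w,'w11.png')
print(np.round(o['tool_pos'],4),o['width'],o['wrist_force'])
E
```

```text
time: 13.52
tool_pos: [0.5242, -0.1228, 0.0263]
ee_rot: [-3.14, 0.006, 1.571]
wrist_force: [-0.6, -8.6, -3.1]
width: 0.054
[ 0.5242 -0.1228  0.0263] 0.05403263896079374 [-0.57825777 -8.59715135 -3.14168671]
```

View pics/w11.png

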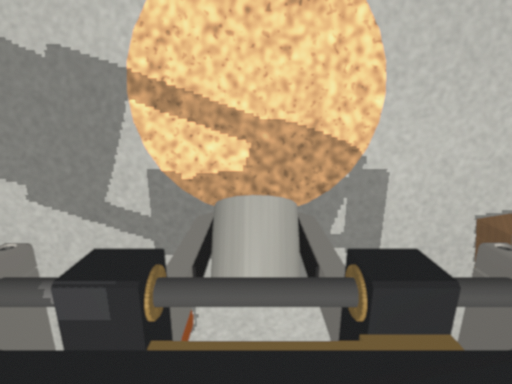

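It's turning: the mouth opening has gone from view and only the outer wall shows, with its leading rim at row 195. The push is 8.6 N. Continuing.

```bash
python3 -m crank '[{"tx":0.5,"ty":0,"tz":-0.1,"twist":0,"grip":0.4},{"tx":0.5,"ty":0,"tz":-0.1,"twist":0,"grip":0.4},{"tx":0.5,"ty":0,"tz":-0.1,"twist":0,"grip":0.4},{"tx":0.5,"ty":0,"tz":-0.1,"twist":0,"grip":0.4},{"tx":0,"ty":0,"tz":0,"twist":0,"grip":0.4}]'
python3 - <<'E'
from h import *
o=get_obs();w=wpose(cams.snapshot('wrist'),o);save(w,'w12.png')
print(np.round(o['tool_pos'],4),o['width'],o['wrist_force'])
E
```

```text
time: 14.2
tool_pos: [0.5247, -0.0991, 0.0305]
ee_rot: [-3.141, -0.001, 1.572]
wrist_force: [-0.6, -0.0, -1.1]
width: 0.0543
[ 0.5247 -0.0991  0.0305] 0.05427253060143323 [-0.60202616 -0.01160525 -1.12173946]
```

View pics/w12.png

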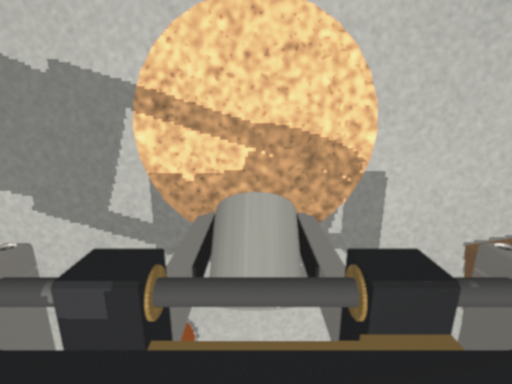

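```bash
cat >> h.py <<'E'
def tiltfit(w,G,r0,r1,ths,ds):
    out=[]
    P0=cyl(.027,0,.058)
    for th in ths:
        a=np.radians(th);ax=np.array([0,np.sin(a),np.cos(a)]);ex=np.array([1,0,0]);ey=np.cross(ax,ex)
        for d in ds:
            B=G+ax*(d-.058)
            X=B+P0[:,:1]*ex+P0[:,1:2]*ey+P0[:,2:]*ax
            q=np.array([proj(w,x) for x in X]);e=abs(q[:,1].min()-r0)+abs(q[:,1].max()-r1)
            out.append((round(e,1),th,round(d,3),round(X[:,2].min(),4),q[:,1].min().round(),q[:,1].max().round()))
    return sorted(out)
E
python3 - <<'E'
from h import *
o=get_obs();w=wpose(cams.snapshot('wrist'),o)
f=w['frame'][170:330,190:320];cv2.imwrite('pics/c12.png',cv2.cvtColor(cv2.resize(f,None,fx=4,fy=4),cv2.COLOR_RGB2BGR))
for b in tiltfit(w,o['tool_pos']+[.001,0,.008],192,310,range(90,170,5),np.arange(.012,.034,.002))[:8]:print(b)
E
```

```text
(np.float64(1.6), 95, np.float64(0.024), np.float64(0.0096), np.float64(191.0), np.float64(310.0))
(np.float64(2.2), 100, np.float64(0.024), np.float64(0.0078), np.float64(194.0), np.float64(309.0))
(np.float64(3.0), 135, np.float64(0.018), np.float64(0.0068), np.float64(189.0), np.float64(310.0))
(np.float64(3.4), 130, np.float64(0.016), np.float64(0.0076), np.float64(195.0), np.float64(310.0))
(np.float64(3.4), 135, np.float64(0.016), np.float64(0.0082), np.float64(192.0), np.float64(313.0))
(np.float64(4.1), 130, np.float64(0.018), np.float64(0.0063), np.float64(192.0), np.float64(306.0))
(np.float64(4.5), 90, np.float64(0.024), np.float64(0.0116), np.float64(188.0), np.float64(311.0))
(np.float64(4.8), 90, np.float64(0.022), np.float64(0.0116), np.float64(191.0), np.float64(314.0))
```

View pics/c12.png

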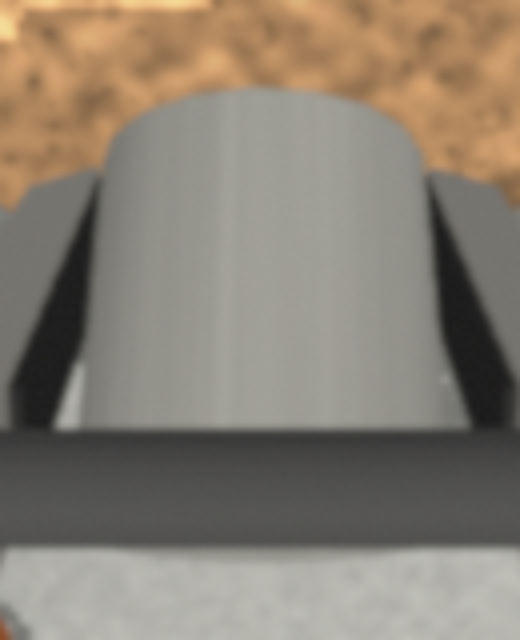

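The fit gives about 133° of tilt with the low rim just on the pad: the mouth is hidden, and the lowest point is at z ≈ 0.007. With the pivot rim now behind the grasp, pressing down and forward on the cork will help. I'll carry it nearer the pad centre and finish the turn there.

```bash
python3 -m crank '[{"tx":1,"ty":0,"tz":-0.8,"twist":0,"grip":0.4},{"tx":2.3,"ty":0,"tz":0,"twist":0,"grip":0.4},{"tx":0,"ty":0,"tz":0.8,"twist":0,"grip":0.4},{"tx":0,"ty":0,"tz":0.2,"twist":0,"grip":0.4},{"tx":0.5,"ty":0,"tz":0.1,"twist":0,"grip":0.4},{"tx":0.5,"ty":0,"tz":0.2,"twist":0,"grip":0.4},{"tx":0.5,"ty":0,"tz":0.3,"twist":0,"grip":0.4}]'
python3 - <<'E'
from h import *
o=get_obs();w=wpose(cams.snapshot('wrist'),o);save(w,'w13.png')
print(np.round(o['tool_pos'],4),o['width'],o['wrist_force'])
E
```

```text
time: 15.18
tool_pos: [0.5265, -0.0565, 0.0263]
ee_rot: [3.138, 0.008, 1.571]
wrist_force: [-3.9, -5.9, 11.0]
width: 0.0544
[ 0.5265 -0.0565  0.0263] 0.05437615835703553 [-3.87526402 -5.8660889  11.0175606 ]
```

View pics/w13.png

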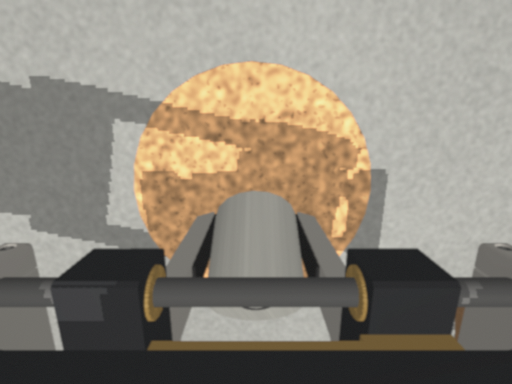

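The base's dark ring starts to show below the bar at (256,305), with 11 N of press, so it's turning. Continuing.

```bash
python3 -m crank '[{"tx":0.5,"ty":0,"tz":0.25,"twist":0,"grip":0.4},{"tx":0.5,"ty":0,"tz":0.25,"twist":0,"grip":0.4},{"tx":0.2,"ty":0,"tz":0.2,"twist":0,"grip":0.4},{"tx":0,"ty":0,"tz":0,"twist":0,"grip":0.4}]'
python3 - <<'E'
from h import *
o=get_obs();w=wpose(cams.snapshot('wrist'),o);save(w,'w14.png')
print(np.round(o['tool_pos'],4),o['width'],o['wrist_force'])
E
```

```text
time: 15.72
tool_pos: [0.5277, -0.0439, 0.0193]
ee_rot: [3.135, 0.007, 1.571]
wrist_force: [-0.8, -5.4, 9.7]
width: 0.0544
[ 0.5277 -0.0439  0.0193] 0.05435916885746679 [-0.80734828 -5.44601358  9.70089302]
```

View pics/w14.png

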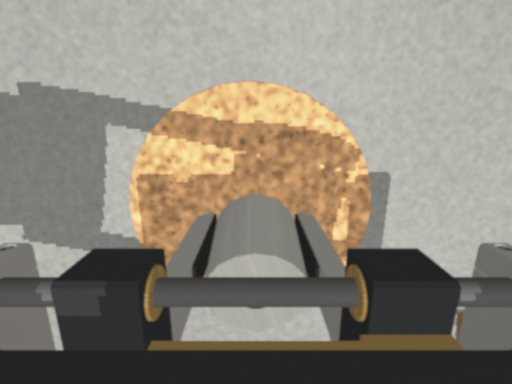

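```bash
python3 - <<'E'
from h import *
o=get_obs();w=wpose(cams.snapshot('wrist'),o)
f=w['frame'][170:345,180:330];cv2.imwrite('pics/c14.png',cv2.cvtColor(cv2.resize(f,None,fx=3.4,fy=3.4),cv2.COLOR_RGB2BGR))
for b in tiltfit(w,o['tool_pos']+[.001,0,.008],195,328,range(120,182,5),np.arange(.008,.034,.002))[:8]:print(b)
# base face front/back edge rows for th,d
G=o['tool_pos']+[.001,0,.008]
for th in range(130,181,10):
  for d in (.014,.018,.022):
    a=np.radians(th);ax=np.array([0,np.sin(a),np.cos(a)]);n=np.array([0,np.cos(a),-np.sin(a)]);B=G+ax*(d-.058)
    print(th,d,[proj(w,B+k*n)[1].round() for k in (-.027,-.0095,.0095,.027)],round((G+ax*d+.027*n)[2],4),round((G+ax*d-.027*n)[2],4))
E
```

```text
(np.float64(3.0), 150, np.float64(0.012), np.float64(0.0035), np.float64(192.0), np.float64(328.0))
(np.float64(3.1), 145, np.float64(0.012), np.float64(0.0021), np.float64(194.0), np.float64(326.0))
(np.float64(3.3), 145, np.float64(0.01), np.float64(0.0037), np.float64(197.0), np.float64(330.0))
(np.float64(4.3), 150, np.float64(0.01), np.float64(0.0052), np.float64(195.0), np.float64(332.0))
(np.float64(5.0), 180, np.float64(0.01), np.float64(0.0174), np.float64(190.0), np.float64(328.0))
(np.float64(5.4), 140, np.float64(0.01), np.float64(0.0024), np.float64(199.0), np.float64(327.0))
(np.float64(6.0), 155, np.float64(0.012), np.float64(0.0051), np.float64(191.0), np.float64(330.0))
(np.float64(6.0), 175, np.float64(0.012), np.float64(0.0131), np.float64(189.0), np.float64(328.0))
130 0.014 [np.float64(311.0), np.float64(312.0), np.float64(312.0), np.float64(313.0)] -0.0023 0.039
130 0.018 [np.float64(302.0), np.float64(304.0), np.float64(305.0), np.float64(306.0)] -0.0049 0.0365
130 0.022 [np.float64(293.0), np.float64(296.0), np.float64(298.0), np.float64(299.0)] -0.0075 0.0339
[... 818 characters left out ...]
022 [np.float64(249.0), np.float64(273.0), np.float64(295.0), np.float64(313.0)] -0.0025 0.0159
170 0.014 [np.float64(242.0), np.float64(273.0), np.float64(302.0), np.float64(326.0)] 0.0089 0.0183
170 0.018 [np.float64(237.0), np.float64(267.0), np.float64(296.0), np.float64(320.0)] 0.0049 0.0143
170 0.022 [np.float64(232.0), np.float64(261.0), np.float64(290.0), np.float64(314.0)] 0.001 0.0104
180 0.014 [np.float64(222.0), np.float64(257.0), np.float64(292.0), np.float64(322.0)] 0.0134 0.0134
180 0.018 [np.float64(218.0), np.float64(252.0), np.float64(287.0), np.float64(317.0)] 0.0094 0.0094
180 0.022 [np.float64(215.0), np.float64(249.0), np.float64(282.0), np.float64(311.0)] 0.0054 0.0054
```

View pics/c14.png

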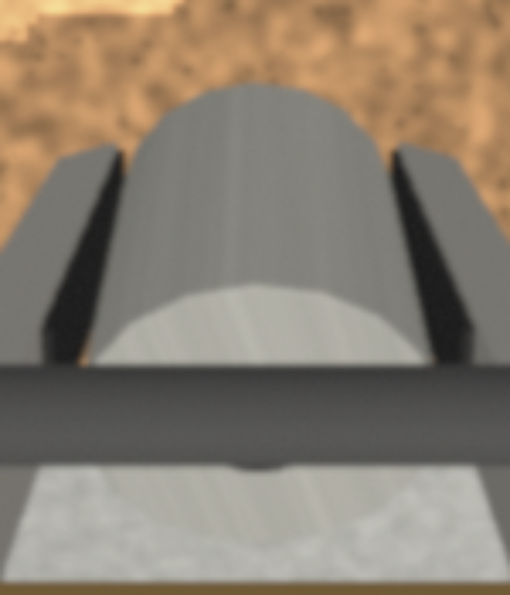

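The rows (base edges 254 and 330, ring bottom 308) fit a tilt of about 163°, so the cup is within 17° of mouth-down with its low rim on the pad. That's well inside its 38° tipping limit, so I'll open and let it settle.

```bash
python3 -m crank '[{"tx":0,"ty":0,"tz":-0.1,"twist":0,"grip":0.4},{"tx":0,"ty":0,"tz":0,"twist":0,"grip":0.61},{"tx":0,"ty":0,"tz":0,"twist":0,"grip":0.63},{"tx":0,"ty":0,"tz":0,"twist":0,"grip":0.65},{"tx":0,"ty":0,"tz":0,"twist":0,"grip":0.75},{"tx":0,"ty":0,"tz":0,"twist":0,"grip":0.75}]'
python3 - <<'E'
from h import *
o=get_obs();w=wpose(cams.snapshot('wrist'),o);save(w,'w15.png')
print(np.round(o['tool_pos'],4),o['width'],o['wrist_force'])
E
```

```text
time: 16.58
tool_pos: [0.5256, -0.0401, 0.0173]
ee_rot: [3.14, -0.0, 1.571]
wrist_force: [2.9, 0.5, 3.5]
width: 0.0701
[ 0.5256 -0.0401  0.0173] 0.07005115122764861 [2.91723117 0.49854692 3.45446439]
```

View pics/w15.png

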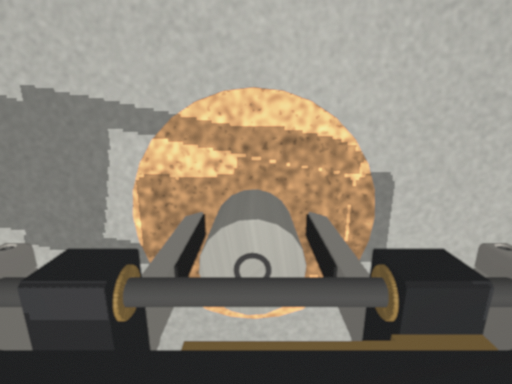

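The cup now stands mouth-down with its ring in view at (253,268). Lifting straight up to measure.

```bash
python3 -m crank '[{"tx":0,"ty":0,"tz":-0.3,"twist":0,"grip":0.8},{"tx":0,"ty":0,"tz":-2,"twist":0,"grip":0.8},{"tx":0,"ty":0,"tz":-5,"twist":0,"grip":0.8},{"tx":0,"ty":0,"tz":-5,"twist":0,"grip":0.8},{"tx":0,"ty":0,"tz":-5,"twist":0,"grip":0.8},{"tx":0,"ty":0,"tz":-3,"twist":0,"grip":0.8},{"tx":-4,"ty":0,"tz":0,"twist":0,"grip":0.8},{"tx":0,"ty":0,"tz":0,"twist":0,"grip":0.8},{"tx":0,"ty":0,"tz":0,"twist":0,"grip":0.8}]'
python3 - <<'E'
from h import *
o=get_obs();w=wpose(cams.snapshot('wrist'),o);save(w,'w16.png')
print(np.round(o['tool_pos'],4),o['width'],o['wrist_force'])
L=cams.outline_of(w,'cup_center');print([(l['conf'],l['centre'],l['region'].sum()) for l in L])
for l in L:
  if l['conf']>.5:
    x0=atz(w,l['centre'],.035)
    r=fit([(w,l['region'].astype(np.float32))],cyl(.027,.006,.064),x0[:2]);print(r.x,r.fun)
# ring centre
g=cv2.cvtColor(w['frame'],cv2.COLOR_RGB2GRAY);print(atz(w,L[0]['centre'],.064))
s=cams.snapshot('scene');save(s,'s16.png')
E
```

```text
time: 17.75
tool_pos: [0.524, -0.0798, 0.2186]
ee_rot: [-3.138, -0.001, 1.571]
wrist_force: [0.3, -0.0, 0.5]
width: 0.075
[ 0.524  -0.0798  0.2186] 0.07502809309218195 [ 0.33290897 -0.00347735  0.48104849]
[(0.84, [336.5, 327.9], np.int64(827)), (0.8, [257.6, 149.9], np.int64(1663)), (0.75, [169.8, 320.3], np.int64(447)), (0.74, [226.3, 336.2], np.int64(233)), (0.6, [205.1, 257.5], np.int64(1035))]
[ 0.64059018 -0.3102174 ] 1.3259522914886475
[ 0.52471801 -0.04146955] 0.02698436565697193
[ 0.41068951 -0.298926  ] 3.275866985321045
[ 0.47604063 -0.32463846] 6.966738224029541
[ 0.45836392 -0.20416529] 0.8046497702598572
[ 0.63813229 -0.29215302  0.064     ]
```

View pics/w16.png

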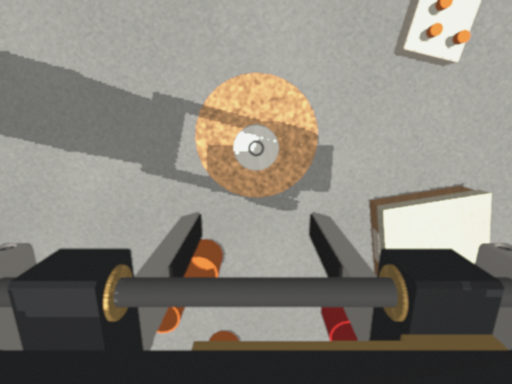

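The ring is at (256,148) and the cup fits at (0.525, −0.041) with low residual (0.027), 7.5 mm off the pad centre and wholly on the pad. Moving towards the thermometer to measure it from close by.

```bash
python3 -m crank '[{"tx":3,"ty":0,"tz":0,"twist":0,"grip":0.5},{"tx":4.5,"ty":0,"tz":-0.5,"twist":0,"grip":0.5},{"tx":4.5,"ty":0,"tz":0,"twist":0,"grip":0.5},{"tx":4.5,"ty":-0.5,"tz":0,"twist":0,"grip":0.5},{"tx":4.5,"ty":-0.5,"tz":0,"twist":0,"grip":0.5},{"tx":4.5,"ty":-0.5,"tz":0,"twist":0,"grip":0.5},{"tx":4,"ty":-0.5,"tz":0,"twist":0,"grip":0.5},{"tx":1.8,"ty":-0.4,"tz":0,"twist":0,"grip":0.5},{"tx":0,"ty":0,"tz":0,"twist":0,"grip":0.5},{"tx":0,"ty":0,"tz":0,"twist":0,"grip":0.5}]'
python3 - <<'E'
from h import *
o=get_obs();w=wpose(cams.snapshot('wrist'),o);save(w,'w17.png')
print(np.round(o['tool_pos'],4),o['width'],o['wrist_force'])
L=cams.outline_of(w,'probe_grip');print([(l['conf'],l['centre'],l['region'].sum()) for l in L])
print(proj(w,[.5,.278,.143]),proj(w,[.5,.278,.068]))
E
```

```text
time: 19.15
tool_pos: [0.5011, 0.2316, 0.2249]
ee_rot: [-3.142, 0.001, 1.57]
wrist_force: [-0.4, -0.7, 0.2]
width: 0.047
[0.5011 0.2316 0.2249] 0.046955709748461964 [-0.3735305  -0.65268136  0.21376457]
[(0.66, [254.5, 142.0], np.int64(531))]
[253.21807734 147.09625585] [253.71727374 140.52863881]
```

View pics/w17.png

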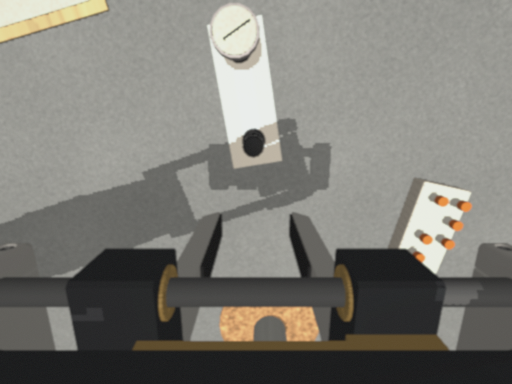

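```bash
python3 - <<'E'
from h import *
o=get_obs();w=wpose(cams.snapshot('wrist'),o)
L=cams.outline_of(w,'probe_grip');l=L[0]
P=np.vstack([cyl(.01,.068,.143),cyl(.014,.062,.068)])
r=fit([(w,l['region'].astype(np.float32))],P,[.5,.278]);print(r.x,r.fun)
f=w['frame'][110:180,210:300];cv2.imwrite('pics/c17.png',cv2.cvtColor(cv2.resize(f,None,fx=6,fy=6),cv2.COLOR_RGB2BGR))
for u in ((253,134),(253.5,133.5)): print(atz(w,u,.143))
E
```

```text
[0.50021074 0.27860868] 0.13187623023986816
[0.50007681 0.2895127  0.143     ]
[0.50052757 0.28995349 0.143     ]
```

View pics/c17.png

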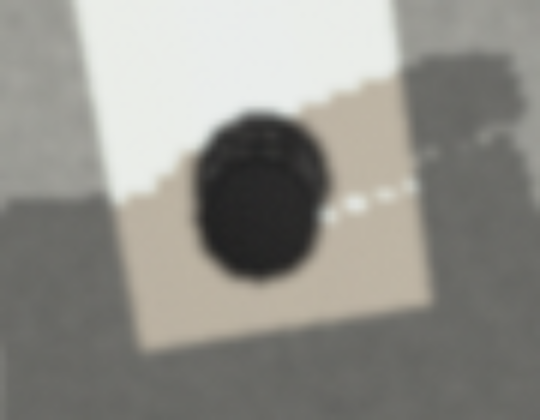

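The handle fits at (0.500, 0.279), within 1 mm of the earlier estimate. It's the plain black handle at (253,146); the dial is at the far end at (235,30). Descending to grip it.

```bash
python3 -m crank '[{"tx":2.5,"ty":-0.1,"tz":0,"twist":0,"grip":0.5},{"tx":2.2,"ty":0,"tz":1,"twist":0,"grip":0.5},{"tx":0,"ty":0,"tz":2.9,"twist":0,"grip":0.5},{"tx":0,"ty":0,"tz":3,"twist":0,"grip":0.5},{"tx":0,"ty":0,"tz":3,"twist":0,"grip":0.5},{"tx":0,"ty":0,"tz":2.7,"twist":0,"grip":0.5},{"tx":0,"ty":0,"tz":0,"twist":0,"grip":0.5},{"tx":0,"ty":0,"tz":0,"twist":0,"grip":0.3},{"tx":0,"ty":0,"tz":0,"twist":0,"grip":0.1},{"tx":0,"ty":0,"tz":0,"twist":0,"grip":0.1},{"tx":0,"ty":0,"tz":0,"twist":0,"grip":0.1},{"tx":0,"ty":0,"tz":0,"twist":0,"grip":0.1}]'
python3 - <<'E'
from h import *
o=get_obs();w=wpose(cams.snapshot('wrist'),o);save(w,'w18.png')
print(np.round(o['tool_pos'],4),o['width'],o['wrist_force'])
E
```

```text
time: 20.85
tool_pos: [0.5004, 0.28, 0.1003]
ee_rot: [3.14, -0.001, 1.571]
wrist_force: [-1.5, 0.7, 5.0]
width: 0.0197
[0.5004 0.28   0.1003] 0.01971230574140685 [-1.49406521  0.68776681  5.03684353]
```

View pics/w18.png

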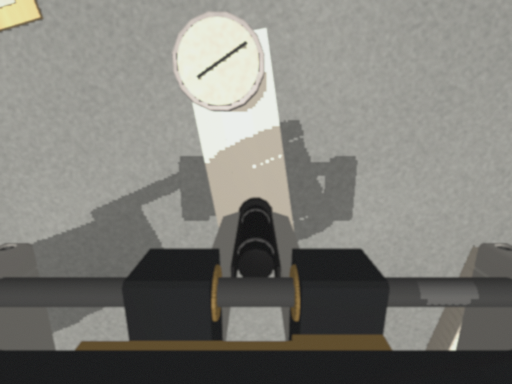

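The handle is gripped at 19.7 mm width. Drawing it straight up.

```bash
python3 -m crank '[{"tx":0,"ty":0,"tz":-1,"twist":0,"grip":0.1},{"tx":0,"ty":0,"tz":-2,"twist":0,"grip":0.1},{"tx":0,"ty":0,"tz":-2,"twist":0,"grip":0.1},{"tx":0,"ty":0,"tz":-2,"twist":0,"grip":0.1},{"tx":0,"ty":0,"tz":-2,"twist":0,"grip":0.1},{"tx":0,"ty":0,"tz":-1.5,"twist":0,"grip":0.1},{"tx":0,"ty":0,"tz":0,"twist":0,"grip":0.1}]'
python3 - <<'E'
from h import *
o=get_obs();w=wpose(cams.snapshot('wrist'),o);save(w,'w19.png')
print(np.round(o['tool_pos'],4),o['ee_rot'],o['width'],o['wrist_force'])
s=cams.snapshot('scene');f=s['frame'][60:200,300:440];cv2.imwrite('pics/s19.png',cv2.cvtColor(cv2.resize(f,None,fx=4,fy=4),cv2.COLOR_RGB2BGR))
E
```

```text
time: 21.78
tool_pos: [0.5005, 0.2799, 0.2052]
ee_rot: [3.139, -0.001, 1.571]
wrist_force: [-0.1, -0.9, -0.8]
width: 0.0197
[0.5005 0.2799 0.2052] [ 3.13937301e+00 -8.12308509e-04  1.57116613e+00] 0.01974886391137743 [-0.10625394 -0.92086402 -0.77825138]
```

View pics/s19.png

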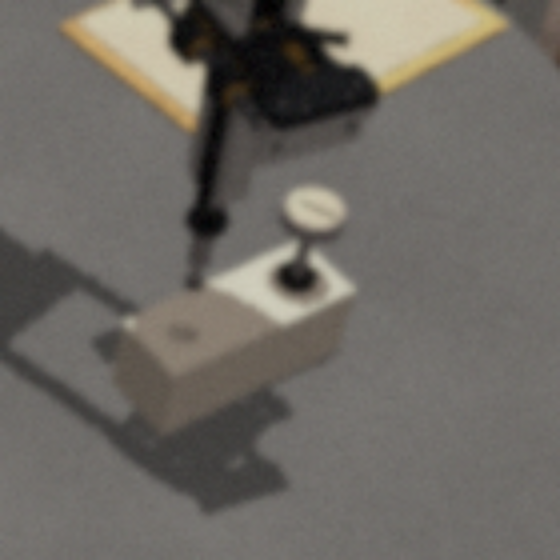

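View pics/w19.png

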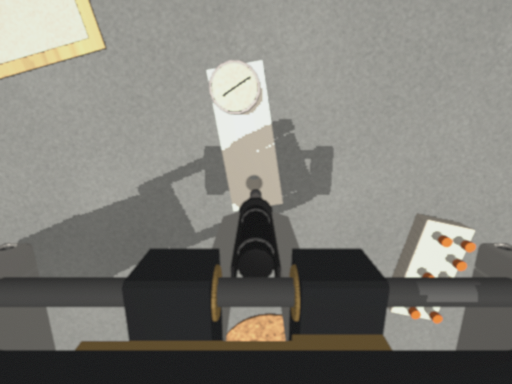

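The thermometer is clear and upright, and the dial hasn't moved. Carrying it to just above the cup.

```bash
python3 -m crank '[{"tx":-1,"ty":0,"tz":0,"twist":0,"grip":0.1},{"tx":-3,"ty":0.3,"tz":0,"twist":0,"grip":0.1},{"tx":-4,"ty":0.3,"tz":0,"twist":0,"grip":0.1},{"tx":-4,"ty":0.3,"tz":0,"twist":0,"grip":0.1},{"tx":-4,"ty":0.3,"tz":0,"twist":0,"grip":0.1},{"tx":-4,"ty":0.3,"tz":0,"twist":0,"grip":0.1},{"tx":-4,"ty":0.3,"tz":0,"twist":0,"grip":0.1},{"tx":-4,"ty":0.3,"tz":0,"twist":0,"grip":0.1},{"tx":-3,"ty":0.3,"tz":0,"twist":0,"grip":0.1},{"tx":-1,"ty":0,"tz":0,"twist":0,"grip":0.1},{"tx":0,"ty":0,"tz":0,"twist":0,"grip":0.1},{"tx":0,"ty":0,"tz":0,"twist":0,"grip":0.1}]'
python3 - <<'E'
from h import *
o=get_obs();w=wpose(cams.snapshot('wrist'),o);save(w,'w20.png')
print(np.round(o['tool_pos'],4),o['ee_rot'],o['width'],o['wrist_force'])
f=w['frame'][130:290,190:320];cv2.imwrite('pics/c20.png',cv2.cvtColor(cv2.resize(f,None,fx=4.5,fy=3.7),cv2.COLOR_RGB2BGR))
cv2.imwrite('pics/c20.png',cv2.cvtColor(cv2.resize(f,None,fx=3.7,fy=3.7),cv2.COLOR_RGB2BGR))
T=o['tool_pos']
for dy in (0,-.0014): print([proj(w,T+[0,dy,z]).round(1) for z in (-.0943,-.0943+.022,-.0263-.006)])
print(proj(w,[.5247,-.0415,.064]))
E
```

```text
time: 23.38
tool_pos: [0.5238, -0.0393, 0.2038]
ee_rot: [-3.141, -0.001, 1.572]
wrist_force: [0.3, -0.5, -1.7]
width: 0.0197
[ 0.5238 -0.0393  0.2038] [-3.14128123e+00 -5.23394626e-04  1.57236614e+00] 0.01968084885836891 [ 0.31946375 -0.4761179  -1.6605361 ]
[array([254.5, 192.8]), array([254.4, 199.1]), array([254.2, 213.9])]
[array([254.5, 194.2]), array([254.4, 200.6]), array([254.2, 215.6])]
[255.42586266 184.27012562]
```

View pics/c20.png

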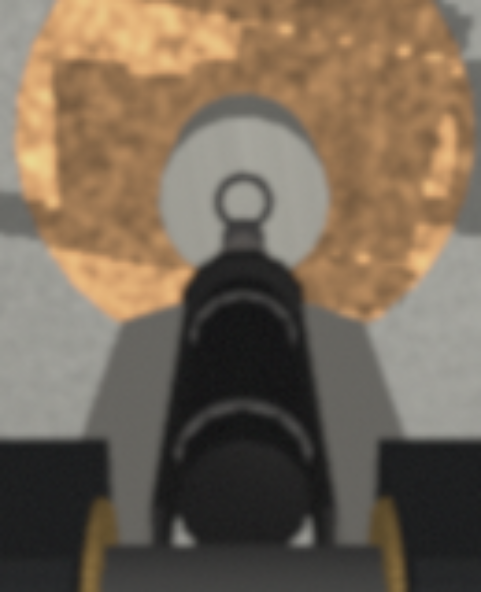

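Ring centre (255.7,184.3) matches its prediction. The foot, judged by its rod at column 255.4, is in line to under 1 mm. Going down to just above contact.

```bash
python3 -m crank '[{"tx":-0.1,"ty":0,"tz":1,"twist":0,"grip":0.1},{"tx":0,"ty":0,"tz":1.3,"twist":0,"grip":0.1},{"tx":0,"ty":0,"tz":1,"twist":0,"grip":0.1},{"tx":0,"ty":0,"tz":0.6,"twist":0,"grip":0.1},{"tx":0,"ty":0,"tz":0,"twist":0,"grip":0.1},{"tx":0,"ty":0,"tz":0,"twist":0,"grip":0.1},{"tx":0,"ty":0,"tz":0,"twist":0,"grip":0.1}]'
python3 - <<'E'
from h import *
o=get_obs();w=wpose(cams.snapshot('wrist'),o);
print(np.round(o['tool_pos'],4),o['ee_rot'],o['width'],o['wrist_force'])
f=w['frame'][130:290,190:320];cv2.imwrite('pics/c21.png',cv2.cvtColor(cv2.resize(f,None,fx=3.7,fy=3.7),cv2.COLOR_RGB2BGR))
T=o['tool_pos']
print([proj(w,T+[0.0005,-.0014,z]).round(1) for z in (-.0943,-.0943+.022)],proj(w,[.5247,-.0415,.064]))
E
```

```text
time: 24.3
tool_pos: [0.5244, -0.0414, 0.1656]
ee_rot: [3.14, 0.0, 1.571]
wrist_force: [-0.4, 0.1, -1.3]
width: 0.0198
[ 0.5244 -0.0414  0.1656] [3.14037140e+00 3.34669655e-04 1.57111022e+00] 0.019820367960924637 [-0.43289182  0.10206716 -1.30169812]
[array([254.9, 194.1]), array([254.9, 200.5])] [254.72576993 190.91037177]
```

View pics/c21.png

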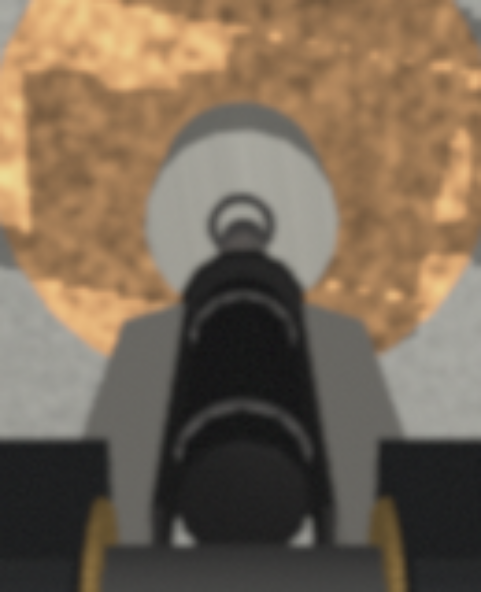

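```bash
python3 -m crank '[{"tx":0.1,"ty":0,"tz":0.4,"twist":0,"grip":0.1},{"tx":0,"ty":0,"tz":0.3,"twist":0,"grip":0.1},{"tx":0,"ty":0,"tz":0.3,"twist":0,"grip":0.1},{"tx":0,"ty":0,"tz":0.3,"twist":0,"grip":0.1},{"tx":0,"ty":0,"tz":0,"twist":0,"grip":0.1},{"tx":0,"ty":0,"tz":0,"twist":0,"grip":0.1},{"tx":0,"ty":0,"tz":0,"twist":0,"grip":0.1},{"tx":0,"ty":0,"tz":0,"twist":0,"grip":0.1}]'
python3 - <<'E'
from h import *
o=get_obs();w=wpose(cams.snapshot('wrist'),o);
F=[get_obs()['wrist_force']]
for i in range(4): cams.snapshot('wrist');F.append(get_obs()['wrist_force'])
print(np.round(o['tool_pos'],4),o['ee_rot'],o['width'],np.mean(F,0).round(2),np.std(F,0).round(2))
f=w['frame'][130:290,190:320];cv2.imwrite('pics/c22.png',cv2.cvtColor(cv2.resize(f,None,fx=3.7,fy=3.7),cv2.COLOR_RGB2BGR))
E
```

```text
time: 25.35
tool_pos: [0.524, -0.0403, 0.1521]
ee_rot: [3.141, 0.0, 1.571]
wrist_force: [-0.8, 0.3, 0.8]
width: 0.0194
[ 0.524  -0.0403  0.1521] [3.14147788e+00 1.14944824e-05 1.57119863e+00] 0.019411887968469724 [-0.62  0.53  1.11] [0.61 0.37 0.28]
```

View pics/c22.png

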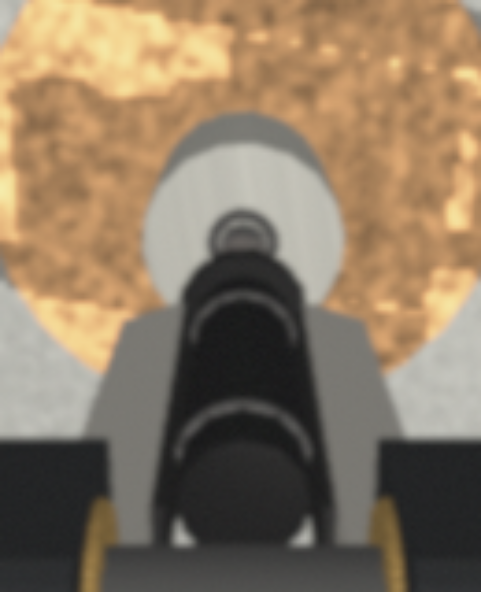

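The foot disc sits inside the ring, roughly concentric, at about (255.5,194). Wrist z force rose from about −1.2 to +1.1 N, so the push is about 2.3 N. By height the foot is about 6 mm in. I'll go 1.5 mm deeper to centre between the two estimates.

```bash
python3 -m crank '[{"tx":0,"ty":0,"tz":0.15,"twist":0,"grip":0.1},{"tx":0,"ty":0,"tz":0,"twist":0,"grip":0.1},{"tx":0,"ty":0,"tz":0,"twist":0,"grip":0.1},{"tx":0,"ty":0,"tz":0,"twist":0,"grip":0.1},{"tx":0,"ty":0,"tz":0,"twist":0,"grip":0.1},{"tx":0,"ty":0,"tz":0,"twist":0,"grip":0.1},{"tx":0,"ty":0,"tz":0,"twist":0,"grip":0.1},{"tx":0,"ty":0,"tz":0,"twist":0,"grip":0.1}]'
python3 - <<'E'
from h import *
o=get_obs();w=wpose(cams.snapshot('wrist'),o);
F=[];Z=[]
for i in range(10):
    s=cams.snapshot('scene');F.append(get_obs()['wrist_force']);Z.append(get_obs()['tool_pos'])
print(np.mean(Z,0).round(4),np.std(Z,0).round(4),o['ee_rot'],o['width'],np.mean(F,0).round(2),np.std(F,0).round(2))
a=cv2.resize(w['frame'][130:290,190:320],(390,480));b=cv2.resize(s['frame'][130:250,190:290],(400,480))
cv2.imwrite('pics/c23.png',cv2.cvtColor(np.hstack([a,b]),cv2.COLOR_RGB2BGR))
E
```

```text
time: 26.6
tool_pos: [0.524, -0.0403, 0.1505]
ee_rot: [3.142, 0.0, 1.571]
wrist_force: [-0.8, 0.2, 0.5]
width: 0.0198
[ 0.524  -0.0403  0.1505] [0. 0. 0.] [3.14151540e+00 6.33877684e-05 1.57124650e+00] 0.019754489904763684 [-0.54  0.68  1.18] [0.47 0.55 0.41]
```

View pics/c23.png

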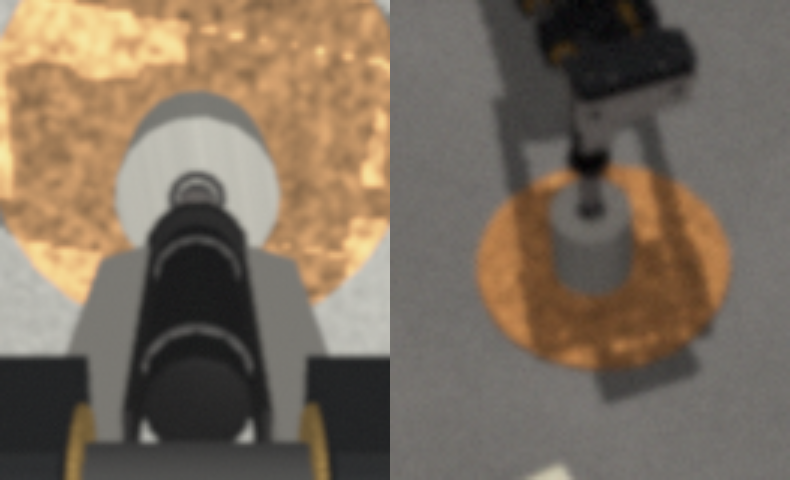

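The arm is steady (pose spread 0). The push is about 2.3–2.4 N and the foot about 8–9 mm in. It stands on the ring, and the cup is mouth-down on the pad. Handing in.

```bash
python3 -c "
from bench import ticket
print(ticket.close_job())"
```

```text
the job is handed in; nothing more can be done
None
```

I handed the job in with the cup standing mouth-down on the cork pad and the contact thermometer held upright, pressing on the ringed spot. It finished at about 27 s of the 72 s allowed, and the hand-in gave no verdict.

**Cup:** I picked up the grey aluminium cup and turned it by pivoting it in the jaws against the pad's edge. The first try at the second quarter-turn slid on the cork, so I regripped, used the pad edge again, and finished the turn on the pad. I then let go and it settled mouth-down, about 7 mm from the pad centre and wholly on the pad.

**Thermometer:** I drew the plain black-handled one straight up out of the stand, carried it over and lowered it onto the ring.

**Last checks:**

| Check | Result |
|---|---|
| Push from the wrist force | about 2.4 N (noise about ±0.4 N), which means the foot is about 9 mm in |
| Foot depth from the arm's height | about 8 mm in, roughly 1 mm less than the force suggests; both are inside 4–14 mm |
| Foot position in the wrist picture | on the ring, within about 1–2 mm |
| Arm pose | steady, no measurable movement |
| Dial, sample box, rack | not touched; I did not measure them again at the end |

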